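# Fetch the hold-down bolt from the back of the T-slot rail

### The job

The shoe on the grey drilling plate needs the hold-down bolt that stands at the back of the aluminium T-slot rail, behind the red knob stud and the brass roller stop; the rail is open at its front end only. Slide those two out and stand them both in the parts tray, then slide the bolt out and run it, head down, into the slot of the drilling plate as far as it goes. Finally slide the stud and the stop back into the rail so that each stands where it stood before, and do not knock anything over or push the grease tin and the tape measure about.

Things in the scene. Friction and masses are not known exactly. Their poses are not given: they have to be found in the camera images.
- knob_stud_mid (a point): Red star-knob stud, loose, 0.18 kg, upright in the rail, first or second from its mouth: round black foot 32 mm across, 11 mm high; steel stem 18 mm thick; red lobed knob 44 mm across, 64 to 88 mm above the underside. The point is on its axis 44 mm above its underside; z up along the axis. Grip the knob from above.
- roller_stop_mid (a point): Brass roller stop, loose, 0.22 kg, upright in the rail, first or second from its mouth: round black foot 32 mm across, 11 mm high; 18 mm stem; brass roller 30 mm across, 50 to 82 mm above the underside; screw head to 88 mm. The point is on its axis 44 mm above its underside; z up along the axis. Grip the roller from above.
- bolt_mid (a point): Big dark rusty bolt, loose, 0.2 kg, standing on its hex head (32 mm over the corners, 12 mm high) as the last thing at the back of the rail; round shank 18 mm thick up to 87 mm above the underside. The point is on its axis 43.5 mm above its underside; z up along the axis. Grip the shank near its top.
- rail: Aluminium T-slot rail with a black end cap, fixed, 180 x 58 x 27 mm. Origin: centre of its underside; x runs along the slot from the open mouth (x = -90 mm) to the closed end (channel ends at +79 mm). The three things stand in it at about x = -55, 0 and +55 mm with their feet under the slot's lips: they slide but cannot be lifted out until their axis is at x = -112 mm or less.
- rail_mouth (a point): Middle of the rail's mouth, on the channel floor (3 mm above the table); x points into the slot, z up. Slot 22 mm wide, flared to 38 mm over the first 12 mm; below it a channel for the feet, 42 mm wide and 17 mm high (3 to 20 mm above the table); lips 7 mm thick above.
- drill_plate: Grey drilling plate, fixed, 170 mm (x) by 160 mm, 27 mm high. Origin: centre of its underside. One slot, of the rail's profile and flare, runs along y = 0 from its mouth in the front edge (x = -85 mm) to the middle. A bright horseshoe 10 mm thick lies fixed on it round the slot, heels towards the mouth.
- seat (a point): Place of the bolt in the drilling plate: on the channel floor, 3 mm above the plate's origin, where the bolt's axis stands when its shank touches the end of the slot. x runs along the slot from its mouth (85 mm away) to its end, z up.
- parts_tray: Shallow steel parts tray with a black liner, fixed, 170 mm (x) by 110 mm (y), rim 15 mm high, walls 2.5 mm. Origin: centre of its underside; the floor is 2.5 mm above it. Room for the stud and the stop side by side along x, for example at x = -40 and +40 mm.
- tin: Round red and grey tin of grease, loose, 64 mm across, 47 mm high, beside the rail on the rail's +y side. A bystander. Origin: centre of its underside.
- tape: Dark grey tape measure, loose, 61 x 84 x 58 mm, standing beside the parts tray on the tray's +y side. A bystander. Origin: centre of its underside.
Not all that is in view belongs to the job. What is meant by the part that bears knob_stud_mid is not blue or orange, and is the larger of those in its own colour.

How it is judged (in metres and radians):
On the way, in this order (a step that is already met when the one before it is completed fails the run):
1. the knob stud and the roller stop both stand upright in the parts tray (x of knob_stud_mid in the frame of parts_tray between -0.075 and 0.075 m and y of knob_stud_mid in the frame of parts_tray between -0.045 and 0.045 m and height (world z) of each of knob_stud_mid, roller_stop_mid below 0.051 m and angle between each of knob_stud_mid, roller_stop_mid's own z axis and vertical below 0.15 rad and x of roller_stop_mid in the frame of parts_tray between -0.075 and 0.075 m and y of roller_stop_mid in the frame of parts_tray between -0.045 and 0.045 m), for 0.2 s.
2. the bolt stands at the end of the drilling plate's slot (horizontal distance between bolt_mid and seat below 0.01 m and height (world z) of bolt_mid below 0.054 m and angle between bolt_mid's own z axis and vertical below 0.15 rad), for 0.2 s.
At the end, for the whole second after the job is handed in: The bolt stands upright in the drilling plate's slot within 10 mm of the slot's end place (the seat), and the knob stud and the roller stop stand upright in the rail, each within 14 mm of where it stood at the start (horizontal distance between bolt_mid and seat below 0.01 m and height (world z) of bolt_mid below 0.05 m and angle between each of bolt_mid, knob_stud_mid, roller_stop_mid's own z axis and vertical below 0.12 rad and distance of each of knob_stud_mid, roller_stop_mid from where it was at the start of the episode below 0.014 m); the robot touches nothing.
It fails at once if the stud, the stop or the bolt is knocked over (angle between any of knob_stud_mid, roller_stop_mid, bolt_mid's own z axis and vertical above 0.6 rad).
It fails at once if the grease tin or the tape measure is pushed more than 25 mm or knocked over (distance of any of tin, tape from where it was at the start of the episode above 0.025 m or angle between any of tin, tape's own z axis and vertical above 0.6 rad).
It also fails if it takes over 128 s, if anything falls off the work surface, if the arm or the gripper's body presses on something with over 40 N, if the wrist force passes 120 N, or if a joint passes its speed limit or range.

### The arm

A 6-joint arm with a two-finger parallel gripper is mounted at the origin on a cart in front of the work surface, level with it; the furniture and walls round the work are solid. World frame = base frame: x ahead of the robot, y to its left, z up, the work surface at z = 0. Lengths are in m, angles in degrees, forces in N, time in s.
With the tool pointing down it reaches from about 0.3 to 0.75 m from the base axis. Payload 8.5 kg.
Tool frame: the origin (TCP) lies between the finger pads; the fingertips stand env.finger_overhang ahead of it and the grasp point (between the pads) lies 2 mm behind it (env.finger_overhang is the distance from the TCP to the fingertips, in m); z points along the fingers, y is the line along which they close (so a half turn about z gives the same grasp; the last joint's range is limited). The gripper opens to 85 mm and grips with 20 to 120 N. Pads are 22 mm wide; open, the fingers measure 114 mm over their backs; the gripper's body (76 mm by 85 mm) begins 54 mm behind the grasp point. The pads swing forward as they close: fully open they stand 13 mm farther back than shut.
Start: joints at [-81.205, 21.807, 74.336, -0, 83.858, -12.336], TCP at [0.198, -0.513, 0.248] pointing down, gripper open.
Joint ranges: [-178.18, 178.18], [-50.72, 133.34], [12.68, 142.11], [-81.47, 261.47], [9.98, 163.14], [-165.26, 165.26]. Speed limits (degrees/s): [136.94, 136.94, 180, 180, 180, 180].

### API

Orientations are given as a 3x3 rotation matrix whose columns are the frame's x, y, z axes.
In Python, from rig import env gives the robot as it stands. The module is installed in compiled form; this text tells all that it offers.
- The arm moves only by the tool jog_arm, never from a script. Its arguments are lists of equal length, an entry for each row: "hand": the finger opening in m, from 0 to 0.0854; "travel": the shift along the world's x, y, z in m, a list of three; "yaw": the turn about the world's z in rad. A call has exactly 5 rows; each row shifts and turns the commanded pose from where the row before left it; what a row does not reach is not made up. A row lasts 1/8 s, in which the tool goes at most 62.5 mm and 10.7 degrees, less where a joint would pass 70% of its speed; a pose out of reach is approached as far as the arm can. A call is refused whole if a number of a shift passes 0.0625 or a number of a turn 0.188, either way. A call with a gripper value outside its range is refused whole. The fingers move at their own pace and stop on an object; "grip_force" is the grip in N (left out, the last holds). Time passes only in rows, so rows that do not move let the fingers close, or fill a call up. It gives the time, the measured TCP pose, the force, the opening and the grip force at its end, in the units of the state.
- env.observe(): the state, without advancing time (a new reading comes with each control period).
- env.get_image(name): name is "side" or "top" or "wrist"; returns the picture (480x640x3 uint8, red, green, blue); there is no depth.
- env.calibration(name): a dict with "fx", "fy", "cx", "cy" (pixels), "position" and "rotation" of the camera in the world; the wrist camera has in their place "hand_eye" (4x4, takes a point from camera to tool coordinates, whose origin is the TCP and whose axes are the flange's). Camera axes: x right, y down, z forward; pixel columns grow to the right and rows downward; lengths in m; the calibration is good to about 2 mm. The wrist camera is an equidistant fisheye: a pixel r from the principal point sees the ray r / f radians off the axis. A picture is of the moment at which its call begins: read the wrist's pose just before it. calibration takes no time and is no camera call.
- env.close_job(): hands the job in; it is judged then, once.
The state is a dict: "time_s": time; "q": joint angles; "qvel": joint speeds; "joint_efforts": joint torques, N m; "position": TCP position; "tool_rot": TCP orientation; "ft_force": force on the tool from outside, world axes, zero at the start; "wrist_torque": the same for the moment, N m; "grip_width": finger opening in m; "gripper_force": force on a finger pad.
Only numpy, scipy, OpenCV 4.12 (cv2) and the standard library are available. Lean on these libraries where they do the work, as an engineer would, in place of code of your own. Each camera call takes 0.05 s, during which the arm holds its last target. There are 200 camera calls.

## Working session

There is one attempt and no reset: what is moved stays moved. The work goes in short steps, Python scripts to look and compute and a tool call to move; the robot and the scene stay as the last step left them, time stands still between calls to the robot, and variables do not carry over. Pictures are saved under pics/ and viewed, at most 18 in all, crops included, and the job is handed in when it is done.

Besides the shell and the picture viewer there is one more tool, called as name(argument=value, ...) on one line, values as JSON. jog_arm: Moves the arm, as the interface text tells. Its arguments: {"type":"object","properties":{"hand":{"type":"array"},"travel":{"type":"array"},"yaw":{"type":"array"},"grip_force":{"type":"number"}},"required":["hand","travel","yaw"]}

```bash
mkdir -p pics; ls; python3 - <<'E'
from rig import env
import cv2,numpy as np
s=env.observe(); print(s['time_s'],s['position'],s['tool_rot'],s['grip_width'],env.finger_overhang)
for n in('top','side'):
    cv2.imwrite(f'pics/{n}0.png',env.get_image(n)[:,:,::-1]); print(n,env.calibration(n))
print(env.calibration('wrist'))
E
```

```text
pics
0.0 [ 0.19824499 -0.51275209  0.24771236] [[ 9.32763120e-01  3.60489831e-01 -2.09545241e-04]
 [ 3.60489746e-01 -9.32762063e-01  1.44098323e-03]
 [ 3.24003948e-04 -1.41963492e-03 -9.99998940e-01]] 0.08559002353443904 0.017
top {'fx': 495.5842836472905, 'fy': 495.5842836472905, 'cx': 322.03800938124846, 'cy': 229.70550109442198, 'position': array([0.31409155, 0.01125107, 1.22359162]), 'rotation': array([[ 0.02370812, -0.97801801,  0.20716826],
       [-0.9997112 , -0.02237863,  0.00875892],
       [-0.00393024, -0.20731609, -0.97826612]])}
side {'fx': 454.3326055238599, 'fy': 454.3326055238599, 'cx': 315.20798126053546, 'cy': 242.86269605854307, 'position': array([ 0.44995171, -0.71336714,  0.65197729]), 'rotation': array([[ 0.98597605, -0.10027773,  0.1334002 ],
       [-0.16683189, -0.61277264,  0.77244858],
       [ 0.00428461, -0.78387121, -0.62090867]])}
{'fx': 371.64829954431775, 'fy': 371.64829954431775, 'cx': 319.18014230514217, 'cy': 238.39241316210257, 'hand_eye': array([[-6.35722325e-04, -9.64906671e-01, -2.62592292e-01,
         6.60533403e-02],
       [ 9.99998101e-01, -1.29716344e-04, -1.94429527e-03,
        -3.80220491e-04],
       [ 1.84200096e-03, -2.62593030e-01,  9.64904922e-01,
        -1.26500141e-01],
       [ 0.00000000e+00,  0.00000000e+00,  0.00000000e+00,
         1.00000000e+00]])}
```

View pics/top0.png

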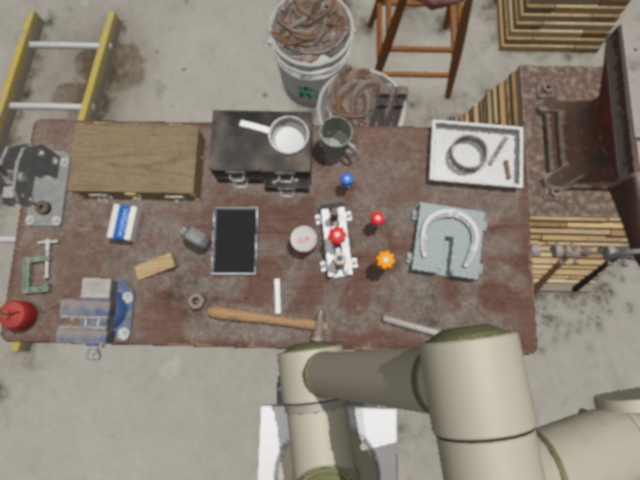

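View pics/side0.png

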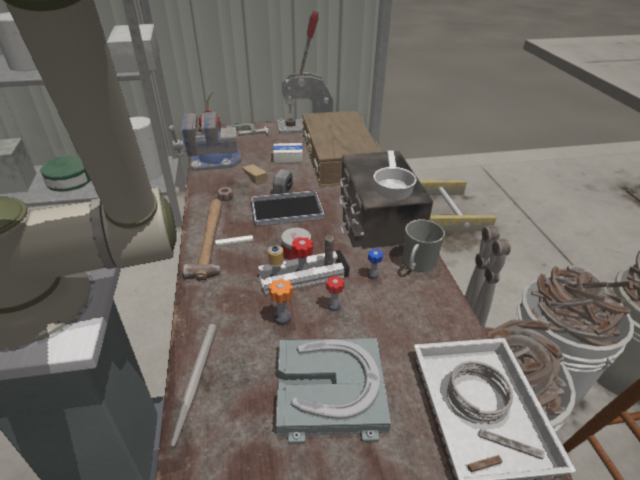

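The top view shows the rail with its mouth toward the robot: roller stop at (340,260), red knob at (337,236), bolt at (334,215). The tray is at (235,240), the plate at (448,240), the tin at (303,238) and the tape at (195,237). There are four candidates for the stud:
- red at (337,236), in the rail
- red at (377,217), loose and smaller
- orange at (386,260)
- blue at (346,180)

The red one at (337,236) fits, being the larger red and standing in the rail. I'll confirm it in a crop.

```bash
cat > h.py <<'E'
import numpy as np, cv2
from rig import env
def ray(n,u,v,st=None):
    c=env.calibration(n); a=np.array([(u-c['cx'])/c['fx'],(v-c['cy'])/c['fy']])
    if n!='wrist':
        return np.array(c['position']),c['rotation']@np.r_[a,1]
    r=np.hypot(*a); d=np.r_[a*(np.sin(r)/max(r,1e-9)),np.cos(r)]
    H=c['hand_eye']; R=np.array(st['tool_rot'])
    return np.array(st['position'])+R@H[:3,3], R@H[:3,:3]@d
def onz(n,u,v,z,st=None):
    p,d=ray(n,u,v,st); return p+d*(z-p[2])/d[2]
def proj(n,P,st=None):
    c=env.calibration(n); P=np.array(P,float)
    if n!='wrist':
        q=c['rotation'].T@(P-c['position']); return c['cx']+c['fx']*q[0]/q[2],c['cy']+c['fy']*q[1]/q[2]
    H=c['hand_eye']; R=np.array(st['tool_rot'])
    q=H[:3,:3].T@(R.T@(P-np.array(st['position']))-H[:3,3]); r=np.hypot(q[0],q[1]); k=np.arctan2(r,q[2])/r
    return c['cx']+c['fx']*k*q[0],c['cy']+c['fy']*k*q[1]
def shot(name):
    st=env.observe(); im=env.get_image('wrist')[:,:,::-1].copy(); cv2.imwrite(f'pics/{name}.png',im); np.save(f'pics/{name}.npy',st,allow_pickle=True); return st,im
def load(name): return np.load(f'pics/{name}.npy',allow_pickle=True).item(),cv2.imread(f'pics/{name}.png')
E
python3 - <<'E'
from h import *
for nm,u,v,z in [('stop',340,260,.09),('knob',337,236,.09),('bolt',334,215,.088),('tray',235,240,.015),('plate',448,240,.027),('tin',303,238,.047),('tape',195,237,.055),('orange',386,260,.09),('red2',377,217,.08)]:
    print(nm,onz('top',u,v,z).round(3))
a=cv2.imread('pics/top0.png')[170:290,170:410]; b=cv2.imread('pics/side0.png')[220:340,240:400]
cv2.imwrite('pics/c1.png',np.vstack([cv2.resize(a,(600,300),interpolation=2),cv2.resize(b,(400,300),interpolation=2).copy() if 0 else cv2.copyMakeBorder(cv2.resize(b,(400,300),interpolation=2),0,0,0,200,0)]))
E
```

```text
stop [ 0.484 -0.022  0.09 ]
knob [ 0.54  -0.014  0.09 ]
bolt [ 0.591 -0.006  0.088]
tray [0.539 0.238 0.015]
plate [ 0.549 -0.288  0.027]
tin [0.542 0.067 0.047]
tape [0.537 0.327 0.055]
orange [ 0.486 -0.128  0.09 ]
red2 [ 0.59  -0.108  0.08 ]
```

View pics/c1.png

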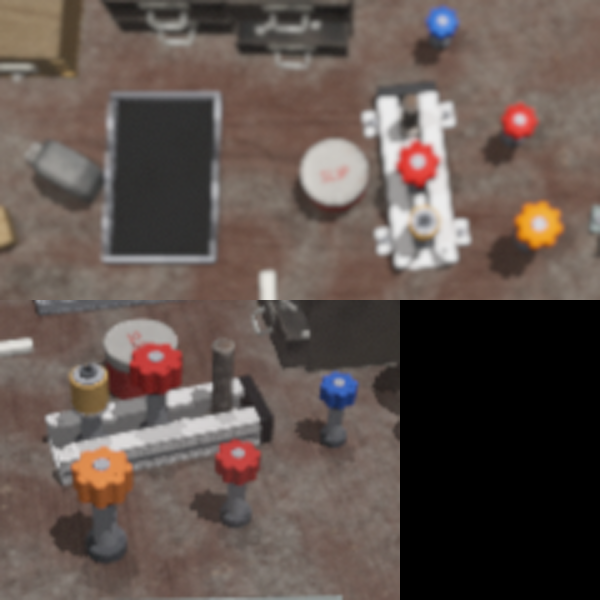

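The crop confirms it. The stop stands first at the mouth and the large red star knob second, both in the rail, with the bolt at the back. The loose red one is smaller and stands outside the rail. I'll move above the rail for a close look.

jog_arm(hand=[0.085,0.085,0.085,0.085,0.085], travel=[[0.03,0.049,0.002],[0.03,0.049,0.002],[0.03,0.049,0.002],[0.03,0.049,0.002],[0.03,0.049,0.002]], yaw=[-0.022,-0.022,-0.022,-0.022,-0.022])

```text
time_s: 0.72
position: [0.3489, -0.2663, 0.2582]
tool_rot: [[0.967, 0.255, -0.0], [0.255, -0.967, 0.0], [-0.0, -0.0, -1.0]]
ft_force: [1.0, -1.1, 0.1]
grip_width: 0.0844
gripper_force: 0.0
```

jog_arm(hand=[0.065,0.065,0.065,0.065,0.065], travel=[[0.03,0.049,0.002],[0.03,0.049,0.002],[0.03,0.049,0.002],[0.03,0.049,0.002],[0.03,0.049,0.002]], yaw=[-0.022,-0.022,-0.022,-0.022,-0.022])

```text
time_s: 1.35
position: [0.4989, -0.0211, 0.2682]
tool_rot: [[0.989, 0.148, -0.0], [0.148, -0.989, 0.0], [-0.0, -0.0, -1.0]]
ft_force: [-0.3, -0.6, 0.0]
grip_width: 0.0648
gripper_force: 0.0
```

jog_arm(hand=[0.065,0.065,0.065,0.065,0.065], travel=[[0,0,0],[0,0,0],[0,0,0],[0,0,0],[0,0,0]], yaw=[0,0,0,0,0])

```text
time_s: 1.98
position: [0.4981, -0.0236, 0.2684]
tool_rot: [[0.989, 0.147, 0.0], [0.147, -0.989, -0.0], [0.0, 0.0, -1.0]]
ft_force: [-0.5, -0.6, -0.2]
grip_width: 0.0652
gripper_force: 0.0
```

```bash
python3 - <<'E'
from h import *
st,im=shot('w1'); print(st['position'],st['tool_rot'][:,0],st['q'].round(1) if hasattr(st['q'],'round') else st['q'])
for nm,p in dict(stop=(.484,-.022,.088),knob=(.54,-.014,.091),bolt=(.591,-.006,.09),tin=(.542,.067,.047)).items(): print(nm,np.round(proj('wrist',p,st)))
E
```

```text
[ 0.49809761 -0.02358651  0.26840724] [9.89110536e-01 1.47174523e-01 8.90313784e-05] [-16.3  15.8  80.   -0.   84.2  65.2]
stop [316. 234.]
knob [316. 168.]
bolt [316. 105.]
tin [232. 151.]
```

View pics/w1.png

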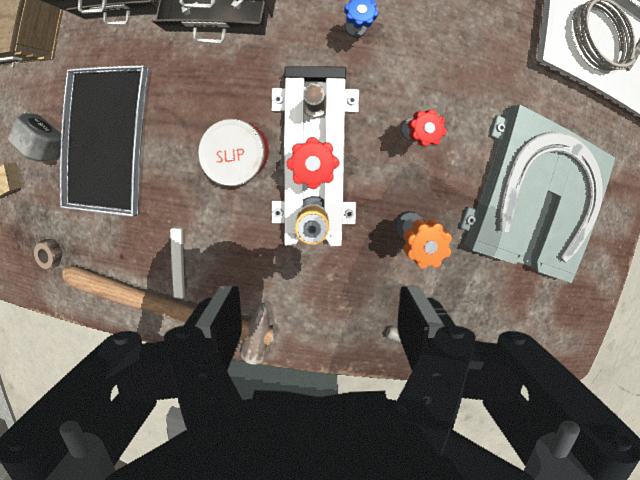

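The wrist view shows the stop top at (313,228), the knob at (312,163), the bolt top at (315,90) and the rail from (283..341,245) back to (286..346,67). The tray corners are (67,67), (148,67), (138,215) and (61,209). The plate's slot runs from its mouth at (533,272) to its end at (553,193).

```bash
python3 - <<'E'
from h import *
st,im=load('w1')
hsv=cv2.cvtColor(im,cv2.COLOR_BGR2HSV)
red=((hsv[...,0]<6)|(hsv[...,0]>174))&(hsv[...,1]>150)&(hsv[...,2]>120)
n,l,s,c=cv2.connectedComponentsWithStats(red.astype(np.uint8))
for i in range(1,n):
    if s[i,4]>300: print('red',s[i],c[i].round(1),onz('wrist',*c[i],.085,st).round(4))
br=(abs(hsv[...,0].astype(int)-18)<8)&(hsv[...,1]>110)
br[:, :280]=0;br[:,345:]=0;br[:190]=0;br[260:]=0
ys,xs=np.nonzero(br); print('brass',xs.min(),xs.max(),ys.min(),ys.max())
f=lambda u,v,z:onz('wrist',u,v,z,st).round(4)
print('stop',f(313,228,.09),'knob',f(312.5,162.5,.091),'bolt',f(315.5,90,.09))
print('rail',f(283,245,.027),f(341,245,.027),f(286,67,.027),f(346,67,.027))
t=[f(*p,.015) for p in((67,67),(148,67),(138,215),(61,209))]; print('tray',t,np.mean(t,0))
print('plate',[f(*p,.027) for p in((518,106),(613,160),(571,283),(467,250))],'slot',f(534,271,.027),f(553,193,.027),f(560,195,.027))
cr=im[90:300,440:640]; cv2.imwrite('pics/c2.png',np.hstack([cv2.resize(cr,(560,588),interpolation=2),cv2.resize(im[60:260,276:352],(223,588),interpolation=2)]))
E
```

```text
red [411 110  35  36 662] [428.5 129. ] [ 0.5881 -0.1028  0.085 ]
red [ 287  137   52   52 1523] [312.1 163.1] [ 0.5429 -0.0101  0.085 ]
brass 295 328 206 243
stop [ 0.4893 -0.0187  0.09  ] knob [ 0.5438 -0.0104  0.091 ] bolt [ 0.6032 -0.0041  0.09  ]
rail [0.4515 0.0083 0.027 ] [ 0.4604 -0.051   0.027 ] [0.6309 0.0298 0.027 ] [ 0.6393 -0.0281  0.027 ]
tray [array([0.626, 0.3  , 0.015]), array([0.6237, 0.1833, 0.015 ]), array([0.4578, 0.1791, 0.015 ]), array([0.4511, 0.295 , 0.015 ])] [0.53965 0.23935 0.015  ]
plate [array([ 0.641 , -0.2171,  0.027 ]), array([ 0.6177, -0.3744,  0.027 ]), array([ 0.4529, -0.3537,  0.027 ]), array([ 0.4748, -0.1895,  0.027 ])] slot [ 0.4618 -0.287   0.027 ] [ 0.557  -0.2854  0.027 ] [ 0.5568 -0.2965  0.027 ]
```

View pics/c2.png

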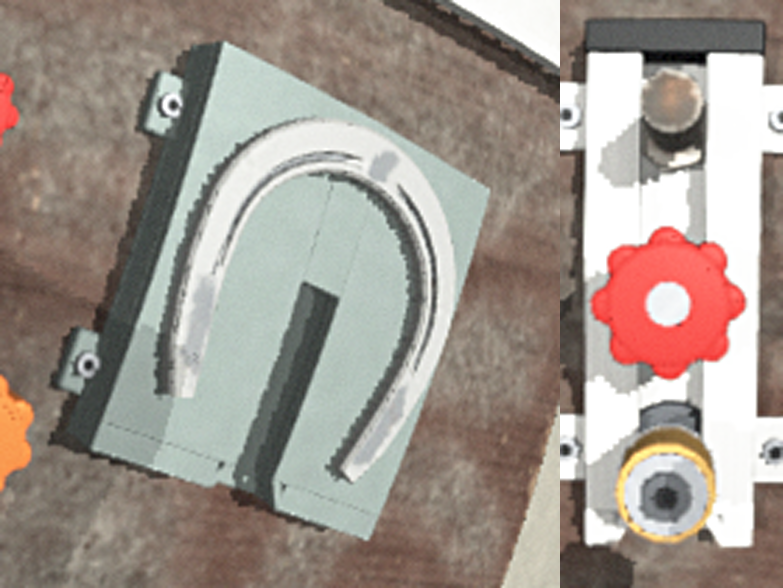

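Rail yaw is 7.2° and its centre (0.5455, -0.010). The length measures 180 mm, which matches. Next I grip the stop.

jog_arm(hand=[0.055,0.055,0.055,0.055,0.055], travel=[[-0.009,0.005,-0.04],[0,0,-0.045],[0,0,-0.045],[0,0,-0.04],[0,0,-0.02]], yaw=[-0.022,0,0,0,0])

```text
time_s: 2.65
position: [0.4885, -0.018, 0.0765]
tool_rot: [[0.992, 0.126, -0.003], [0.126, -0.992, 0.001], [-0.002, -0.001, -1.0]]
ft_force: [0.0, 0.0, -0.4]
grip_width: 0.0552
gripper_force: 0.0
```

jog_arm(hand=[0.055,0.055,0.055,0.02,0.02], travel=[[0,0,-0.012],[0,0,0],[0,0,0],[0,0,0],[0,0,0]], yaw=[0,0,0,0,0], grip_force=40)

```text
time_s: 3.28
position: [0.4896, -0.0181, 0.0671]
tool_rot: [[0.992, 0.127, 0.001], [0.127, -0.992, -0.0], [0.001, 0.001, -1.0]]
ft_force: [-0.3, -1.2, 5.5]
grip_width: 0.0288
gripper_force: 39.1
```

jog_arm(hand=[0.02,0.02,0.02,0.02,0.02], travel=[[0,0,0],[0,0,0],[0,0,0],[0,0,0.0015],[0,0,0.0015]], yaw=[0,0,0,0,0])

```text
time_s: 3.9
position: [0.489, -0.0179, 0.0692]
tool_rot: [[0.992, 0.126, -0.001], [0.126, -0.992, 0.0], [-0.001, -0.0, -1.0]]
ft_force: [0.4, -0.4, -2.8]
grip_width: 0.0291
gripper_force: 39.6
```

```bash
python3 - <<'E'
from h import *
st,im=shot('w2'); print(st['position'],st['tool_rot'][:,0],st['ft_force'],st['grip_width'],st['gripper_force'])
E
```

```text
[ 0.48904864 -0.01792549  0.06923854] [ 9.91969157e-01  1.26478786e-01 -5.55085021e-04] [ 0.39725892 -0.39332362 -2.76040202] 0.029109064242841886 39.56330269575119
```

View pics/w2.png

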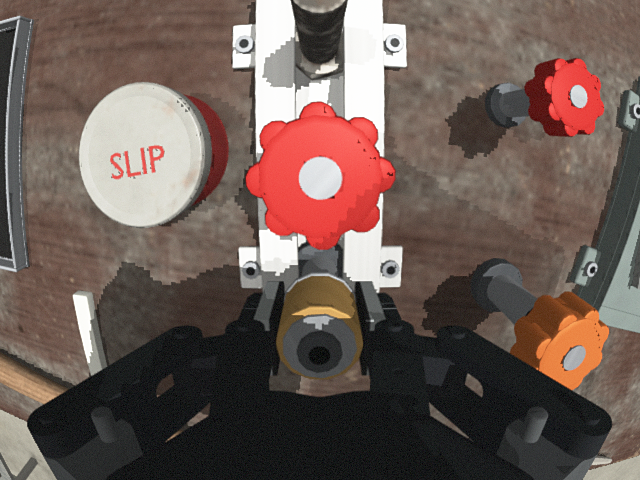

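The stop is gripped at 29 mm and its weight is felt at the wrist. Now I slide it out.

jog_arm(hand=[0.02,0.02,0.02,0.02,0.02], travel=[[-0.0119,-0.0015,0],[-0.0119,-0.0015,0],[-0.0119,-0.0015,0],[-0.0119,-0.0015,0],[-0.0119,-0.0015,0]], yaw=[0,0,0,0,0])

```text
time_s: 4.58
position: [0.4289, -0.0256, 0.0694]
tool_rot: [[0.992, 0.126, 0.0], [0.126, -0.992, -0.0], [0.0, 0.0, -1.0]]
ft_force: [0.4, -0.4, -2.7]
grip_width: 0.0289
gripper_force: 39.6
```

jog_arm(hand=[0.02,0.02,0.02,0.02,0.02], travel=[[-0.0119,-0.0015,0],[-0.005,-0.0005,0],[0,0,0],[0,0,0.02],[0,0,0.02]], yaw=[0,0,0,0,0])

```text
time_s: 5.2
position: [0.4132, -0.0276, 0.1098]
tool_rot: [[0.992, 0.127, -0.0], [0.127, -0.992, 0.0], [-0.0, -0.0, -1.0]]
ft_force: [0.8, -0.1, -2.0]
grip_width: 0.0291
gripper_force: 39.9
```

jog_arm(hand=[0.02,0.02,0.02,0.02,0.02], travel=[[0,0,0.035],[0,0,0.035],[0.013,0.0223,0],[0.0262,0.0446,0],[0.0262,0.0446,0]], yaw=[0,0,0,0,0])

```text
time_s: 5.82
position: [0.4793, 0.0853, 0.1795]
tool_rot: [[0.992, 0.126, 0.001], [0.126, -0.992, -0.0], [0.001, 0.0, -1.0]]
ft_force: [-0.6, -0.8, -2.6]
grip_width: 0.0294
gripper_force: 40.1
```

jog_arm(hand=[0.02,0.02,0.02,0.02,0.02], travel=[[0.0262,0.0446,0],[0.0262,0.0446,0],[0.0262,0.0446,0],[0.013,0.0223,0],[0,0,0]], yaw=[0,0,0,0,0])

```text
time_s: 6.45
position: [0.5702, 0.2416, 0.1784]
tool_rot: [[0.992, 0.129, -0.001], [0.129, -0.992, 0.0], [-0.001, -0.0, -1.0]]
ft_force: [-0.1, -1.4, -2.0]
grip_width: 0.0289
gripper_force: 40.1
```

jog_arm(hand=[0.02,0.02,0.02,0.02,0.02], travel=[[0,0,-0.03],[0,0,-0.035],[0,0,-0.025],[0,0,0],[0,0,0]], yaw=[0,0,0,0,0])

```text
time_s: 7.08
position: [0.5704, 0.2399, 0.0906]
tool_rot: [[0.992, 0.126, 0.002], [0.126, -0.992, 0.0], [0.002, -0.0, -1.0]]
ft_force: [0.1, 0.4, -1.4]
grip_width: 0.0293
gripper_force: 40.1
```

```bash
python3 - <<'E'
from h import *
st,im=shot('w3'); print(st['position'],st['tool_rot'][:,0],st['ft_force'],st['grip_width'],st['gripper_force'])
E
```

```text
[0.57038949 0.23986024 0.09058319] [0.99201564 0.12610244 0.00177078] [ 0.14428937  0.41604799 -1.44752709] 0.02932303962507733 40.13737544417381
```

View pics/w3.png

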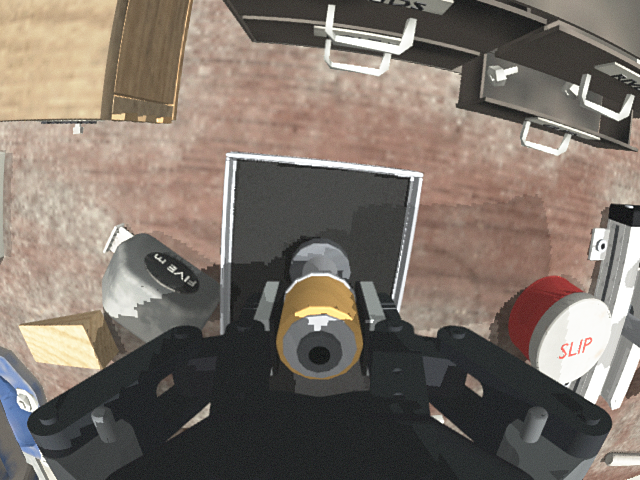

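The view shows the stop over the tray interior, with the tray's back rim at (230,155)–(422,175) and the tape clear on the left. Now I set it down.

jog_arm(hand=[0.02,0.02,0.02,0.02,0.02], travel=[[0,0,-0.01],[0,0,-0.008],[0,0,-0.003],[0,0,-0.002],[0,0,0]], yaw=[0,0,0,0,0])

```text
time_s: 7.75
position: [0.57, 0.2401, 0.0667]
tool_rot: [[0.992, 0.127, 0.001], [0.127, -0.992, 0.0], [0.001, 0.0, -1.0]]
ft_force: [-0.4, -0.6, 0.0]
grip_width: 0.0288
gripper_force: 40.3
```

jog_arm(hand=[0.045,0.045,0.045,0.045,0.06], travel=[[0,0,0],[0,0,0],[0,0,0.02],[0,0,0.045],[0,0,0.05]], yaw=[0,0,0,0,0])

```text
time_s: 8.38
position: [0.5696, 0.2401, 0.1823]
tool_rot: [[0.992, 0.126, -0.001], [0.126, -0.992, -0.0], [-0.001, 0.0, -1.0]]
ft_force: [1.3, -0.1, 0.1]
grip_width: 0.0596
gripper_force: 0.0
```

jog_arm(hand=[0.06,0.06,0.06,0.06,0.06], travel=[[-0.0055,-0.05,0],[-0.0055,-0.05,0],[-0.0055,-0.05,0],[-0.005,-0.05,0],[-0.005,-0.05,0]], yaw=[0,0,0,0,0])

```text
time_s: 9.0
position: [0.5431, -0.0115, 0.1816]
tool_rot: [[0.992, 0.127, 0.001], [0.127, -0.992, -0.0], [0.001, 0.0, -1.0]]
ft_force: [0.3, 0.7, 0.4]
grip_width: 0.0601
gripper_force: 0.0
```

jog_arm(hand=[0.06,0.06,0.06,0.06,0.06], travel=[[0,0,0],[0,0,0],[0,0,-0.04],[0,0,0],[0,0,0]], yaw=[0,0,0,0,0])

```text
time_s: 9.62
position: [0.5439, -0.0092, 0.1424]
tool_rot: [[0.992, 0.128, 0.001], [0.128, -0.992, -0.0], [0.001, 0.0, -1.0]]
ft_force: [-0.8, -1.1, 0.7]
grip_width: 0.0599
gripper_force: 0.0
```

```bash
python3 - <<'E'
from h import *
st,im=shot('w4'); print(st['position'],st['tool_rot'][:,0],st['ft_force'],st['grip_width'])
hsv=cv2.cvtColor(im,cv2.COLOR_BGR2HSV)
red=((hsv[...,0]<6)|(hsv[...,0]>174))&(hsv[...,1]>150)&(hsv[...,2]>150)
n,l,s,c=cv2.connectedComponentsWithStats(red.astype(np.uint8))
for i in range(1,n):
    if s[i,4]>500: print('red',s[i],c[i].round(1),onz('wrist',*c[i],.09,st).round(4))
cap=(hsv[...,1]<40)&(hsv[...,2]>150)
n,l,s,c=cv2.connectedComponentsWithStats(cap.astype(np.uint8))
for i in range(1,n):
    if 150<s[i,4]<4000 and 260<c[i,0]<370: print('cap',s[i],onz('wrist',*c[i],.091,st).round(4))
im=env.get_image('top')[:,:,::-1]; cv2.imwrite('pics/t4.png',im)
E
```

```text
[ 0.54393199 -0.00921696  0.14241911] [0.99181443 0.12768148 0.0012561 ] [-0.78691025 -1.08248169  0.73047305] 0.05993591073082203
red [ 472  173   47   56 1606] [495.2 200.2] [ 0.5934 -0.0956  0.09  ]
red [ 282  230   84   59 2624] [320.9 258.7] [ 0.5505 -0.0086  0.09  ]
cap [288  86  37  13 193] [0.6303 0.01   0.091 ]
cap [312 263  23  22 401] [ 0.5432 -0.0106  0.091 ]
```

View pics/w4.png

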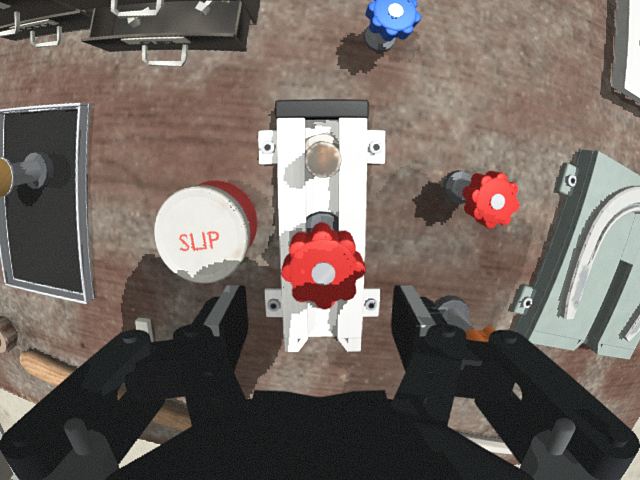

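The wrist view shows the stop upright in the tray, left at (20,175). The knob is centred below the gripper, its cap at (323,273).

jog_arm(hand=[0.06,0.06,0.06,0.06,0.06], travel=[[0,-0.001,-0.03],[0,0,-0.026],[0,0,-0.01],[0,0,0],[0,0,0]], yaw=[0,0,0,0,0])

```text
time_s: 10.35
position: [0.544, -0.011, 0.0765]
tool_rot: [[0.992, 0.127, 0.002], [0.127, -0.992, -0.001], [0.002, 0.001, -1.0]]
ft_force: [0.8, 0.2, 0.7]
grip_width: 0.06
gripper_force: 0.0
```

jog_arm(hand=[0.03,0.03,0.03,0.03,0.03], travel=[[0,0,0],[0,0,0],[0,0,0],[0,0,0],[0,0,0]], yaw=[0,0,0,0,0])

```text
time_s: 10.98
position: [0.5438, -0.011, 0.0762]
tool_rot: [[0.992, 0.126, 0.002], [0.126, -0.992, -0.0], [0.002, 0.001, -1.0]]
ft_force: [-0.4, -0.2, 5.7]
grip_width: 0.0358
gripper_force: 39.6
```

jog_arm(hand=[0.03,0.03,0.03,0.03,0.03], travel=[[0,0,0],[0,0,0.0015],[0,0,0.0015],[0,0,0],[0,0,0]], yaw=[0,0,0,0,0])

```text
time_s: 11.6
position: [0.5433, -0.0109, 0.0782]
tool_rot: [[0.992, 0.126, -0.0], [0.126, -0.992, 0.0], [-0.0, -0.0, -1.0]]
ft_force: [0.5, -0.4, -1.7]
grip_width: 0.036
gripper_force: 40.0
```

jog_arm(hand=[0.03,0.03,0.03,0.03,0.03], travel=[[-0.0125,-0.0016,0],[-0.0125,-0.0016,0],[-0.0125,-0.0016,0],[-0.0125,-0.0016,0],[-0.0125,-0.0016,0]], yaw=[0,0,0,0,0])

```text
time_s: 12.22
position: [0.4799, -0.019, 0.0784]
tool_rot: [[0.992, 0.126, 0.0], [0.126, -0.992, -0.0], [0.0, 0.0, -1.0]]
ft_force: [0.1, -0.5, -2.5]
grip_width: 0.0361
gripper_force: 40.1
```

jog_arm(hand=[0.03,0.03,0.03,0.03,0.03], travel=[[-0.0125,-0.0016,0],[-0.0125,-0.0016,0],[-0.0125,-0.0016,0],[-0.0125,-0.0016,0],[-0.0125,-0.0016,0]], yaw=[0,0,0,0,0])

```text
time_s: 12.85
position: [0.4175, -0.027, 0.0783]
tool_rot: [[0.992, 0.126, 0.0], [0.126, -0.992, 0.0], [0.0, -0.0, -1.0]]
ft_force: [0.7, 0.4, -2.4]
grip_width: 0.0361
gripper_force: 40.1
```

jog_arm(hand=[0.03,0.03,0.03,0.03,0.03], travel=[[0,0,0.03],[0,0,0.04],[0,0,0.032],[0.0067,0.022,0],[0.0134,0.0442,0]], yaw=[0,0,0,0,0])

```text
time_s: 13.48
position: [0.4384, 0.0391, 0.1807]
tool_rot: [[0.992, 0.124, 0.001], [0.124, -0.992, -0.0], [0.001, 0.001, -1.0]]
ft_force: [0.9, -0.2, -1.5]
grip_width: 0.036
gripper_force: 40.7
```

jog_arm(hand=[0.03,0.03,0.03,0.03,0.03], travel=[[0.0134,0.0442,0],[0.0134,0.0442,0],[0.0134,0.0442,0],[0.0134,0.0442,0],[0.0067,0.022,0]], yaw=[0,0,0,0,0])

```text
time_s: 14.1
position: [0.4986, 0.2398, 0.1799]
tool_rot: [[0.992, 0.128, -0.0], [0.128, -0.992, 0.0], [-0.0, -0.0, -1.0]]
ft_force: [-0.6, -0.5, -2.8]
grip_width: 0.0364
gripper_force: 40.7
```

jog_arm(hand=[0.03,0.03,0.03,0.03,0.03], travel=[[0,0,0],[0,0,-0.035],[0,0,-0.035],[0,0,-0.01],[0,0,0]], yaw=[0,0,0,0,0])

```text
time_s: 14.72
position: [0.4988, 0.2375, 0.1006]
tool_rot: [[0.992, 0.126, -0.0], [0.126, -0.992, -0.0], [-0.0, 0.0, -1.0]]
ft_force: [0.2, -0.3, -0.9]
grip_width: 0.0357
gripper_force: 40.7
```

```bash
python3 - <<'E'
from h import *
st,im=shot('w5'); print(st['position'],st['ft_force'],st['grip_width'])
E
```

```text
[0.4988166  0.23751807 0.10062654] [ 0.24444976 -0.25086059 -0.94897014] 0.03570551819162136
```

View pics/w5.png

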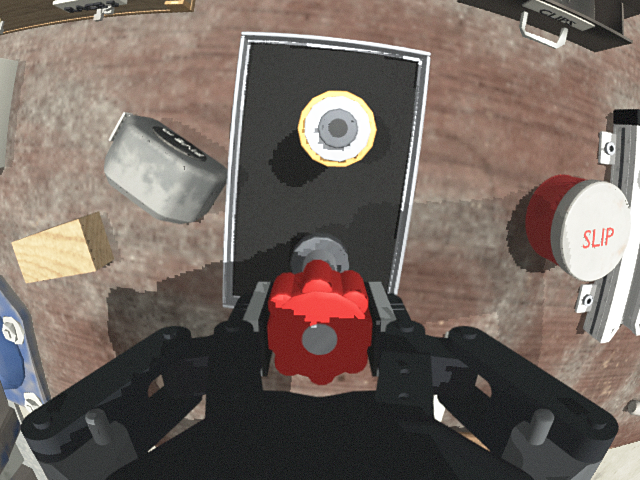

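The view shows the stop upright in the tray at (338,128), and the knob stud's foot at (320,258) inside the tray walls. Now I lower it.

jog_arm(hand=[0.03,0.03,0.03,0.03,0.03], travel=[[0,0,-0.012],[0,0,-0.008],[0,0,-0.003],[0,0,-0.002],[0,0,0]], yaw=[0,0,0,0,0])

```text
time_s: 15.4
position: [0.4991, 0.2382, 0.0757]
tool_rot: [[0.992, 0.127, 0.001], [0.127, -0.992, 0.0], [0.001, -0.0, -1.0]]
ft_force: [-0.5, -0.4, -0.6]
grip_width: 0.0363
gripper_force: 40.9
```

jog_arm(hand=[0.055,0.055,0.055,0.055,0.055], travel=[[0,0,0],[0,0,0],[0,0,0.014],[0,0,0.045],[0,0,0.045]], yaw=[0,0,0,0,0])

```text
time_s: 16.02
position: [0.4987, 0.2381, 0.1815]
tool_rot: [[0.992, 0.126, 0.0], [0.126, -0.992, 0.0], [0.0, -0.0, -1.0]]
ft_force: [0.8, -0.3, -0.1]
grip_width: 0.055
gripper_force: 0.0
```

jog_arm(hand=[0.045,0.045,0.045,0.045,0.045], travel=[[0.0208,-0.0484,0],[0.0208,-0.0484,0],[0.0208,-0.0484,0],[0.0208,-0.0484,0],[0.0208,-0.0484,0]], yaw=[0,0,0,0,0])

```text
time_s: 16.65
position: [0.6033, -0.0056, 0.1805]
tool_rot: [[0.992, 0.126, 0.001], [0.126, -0.992, -0.0], [0.001, 0.0, -1.0]]
ft_force: [0.2, -0.0, 0.0]
grip_width: 0.0449
gripper_force: 0.0
```

jog_arm(hand=[0.045,0.045,0.045,0.045,0.045], travel=[[0,0,0],[0,0,0],[0,0,-0.04],[0,0,0],[0,0,0]], yaw=[0,0,0,0,0])

```text
time_s: 17.27
position: [0.6031, -0.0031, 0.1408]
tool_rot: [[0.992, 0.128, 0.002], [0.128, -0.992, -0.0], [0.002, 0.0, -1.0]]
ft_force: [-0.4, -0.3, 0.3]
grip_width: 0.0451
gripper_force: 0.0
```

```bash
python3 - <<'E'
from h import *
st,im=shot('w6'); print(st['position'],st['ft_force'],st['grip_width'])
g=cv2.GaussianBlur(cv2.cvtColor(im,cv2.COLOR_BGR2GRAY),(5,5),0)
print(np.round(proj('wrist',(.603,-.004,.09),st)))
c=cv2.HoughCircles(g[200:340,260:380],cv2.HOUGH_GRADIENT,1.5,30,param1=80,param2=18,minRadius=8,maxRadius=25)
if c is not None:
    for x,y,r in c[0][:4]: print(x+260,y+200,r,onz('wrist',x+260,y+200,.09,st).round(4))
cv2.imwrite('pics/c6.png',im[60:460,80:560])
E
```

```text
[ 0.60309345 -0.00312416  0.14083284] [-0.36599614 -0.33172021  0.27222564] 0.045117332008397744
[322. 272.]
319.25 275.75 17.3 [ 0.601  -0.0028  0.09  ]
293.75 230.75 24.05 [0.6228 0.0127 0.09  ]
323.75 232.25 14.15 [ 0.624  -0.0021  0.09  ]
289.25 302.75 24.05 [0.5838 0.0109 0.09  ]
```

View pics/c6.png

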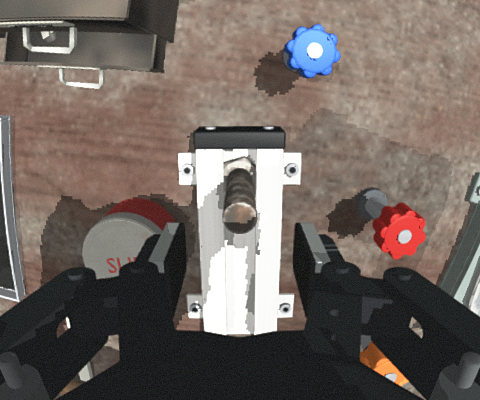

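The crop shows the bolt top at full-image (319,275), i.e. (0.601,-0.003), under the gripper. Now I grip the bolt and check the knob in the tray.

jog_arm(hand=[0.045,0.045,0.045,0.045,0.045], travel=[[-0.002,0,-0.03],[0,0,-0.026],[0,0,-0.008],[0,0,0],[0,0,0]], yaw=[0,0,0,0,0])

```text
time_s: 17.95
position: [0.6014, -0.004, 0.0767]
tool_rot: [[0.992, 0.127, 0.002], [0.127, -0.992, -0.0], [0.002, 0.001, -1.0]]
ft_force: [-0.7, -0.6, -0.3]
grip_width: 0.0451
gripper_force: 0.0
```

jog_arm(hand=[0.005,0.005,0.005,0.005,0.005], travel=[[0,0,0],[0,0,0],[0,0,0],[0,0,0],[0,0,0]], yaw=[0,0,0,0,0], grip_force=50)

```text
time_s: 18.58
position: [0.6011, -0.0038, 0.0761]
tool_rot: [[0.992, 0.127, 0.001], [0.127, -0.992, -0.0], [0.001, 0.0, -1.0]]
ft_force: [-1.4, 2.5, 5.7]
grip_width: 0.0163
gripper_force: 48.7
```

jog_arm(hand=[0.005,0.005,0.005,0.005,0.005], travel=[[0,0,0],[0,0,0.0015],[0,0,0.001],[0,0,0],[0,0,0]], yaw=[0,0,0,0,0])

```text
time_s: 19.2
position: [0.6007, -0.0039, 0.0776]
tool_rot: [[0.992, 0.126, -0.0], [0.126, -0.992, 0.0], [-0.0, -0.0, -1.0]]
ft_force: [0.1, -1.0, -2.3]
grip_width: 0.0166
gripper_force: 48.7
```

```bash
python3 - <<'E'
from h import *
im=env.get_image('top')[:,:,::-1].copy(); hsv=cv2.cvtColor(im,cv2.COLOR_BGR2HSV)
red=((hsv[...,0]<6)|(hsv[...,0]>174))&(hsv[...,1]>150)&(hsv[...,2]>120)
n,l,s,c=cv2.connectedComponentsWithStats(red.astype(np.uint8))
for i in range(1,n):
    if s[i,4]>30: print('red',s[i],c[i].round(1),onz('top',*c[i],.08,).round(4))
E
```

```text
red [371 212  14  13 102] [377.1 218. ] [ 0.5876 -0.1083  0.08  ]
red [220 242  20  16 200] [229.4 249.8] [0.5033 0.2372 0.08  ]
red [  0 301  28  27 287] [ 14.5 314.2] [0.3431 0.7185 0.08  ]
```

The knob stands in the tray at (0.50, 0.237). The bolt is held, so I slide it out.

jog_arm(hand=[0.005,0.005,0.005,0.005,0.005], travel=[[-0.0121,-0.00155,0],[-0.0121,-0.00155,0],[-0.0121,-0.00155,0],[-0.0121,-0.00155,0],[-0.0121,-0.00155,0]], yaw=[0,0,0,0,0])

```text
time_s: 19.88
position: [0.5394, -0.0118, 0.0779]
tool_rot: [[0.992, 0.126, 0.0], [0.126, -0.992, -0.0], [0.0, 0.0, -1.0]]
ft_force: [-0.1, 0.5, -1.8]
grip_width: 0.0166
gripper_force: 48.7
```

jog_arm(hand=[0.005,0.005,0.005,0.005,0.005], travel=[[-0.0121,-0.00155,0],[-0.0121,-0.00155,0],[-0.0121,-0.00155,0],[-0.0121,-0.00155,0],[-0.0121,-0.00155,0]], yaw=[0,0,0,0,0])

```text
time_s: 20.5
position: [0.479, -0.0195, 0.0778]
tool_rot: [[0.992, 0.126, 0.0], [0.126, -0.992, 0.0], [0.0, -0.0, -1.0]]
ft_force: [0.2, 0.3, -2.2]
grip_width: 0.0163
gripper_force: 48.7
```

jog_arm(hand=[0.005,0.005,0.005,0.005,0.005], travel=[[-0.0121,-0.00155,0],[-0.0121,-0.00155,0],[-0.0121,-0.00155,0],[-0.0121,-0.00155,0],[-0.0121,-0.00155,0]], yaw=[0,0,0,0,0])

```text
time_s: 21.12
position: [0.4185, -0.0273, 0.0779]
tool_rot: [[0.992, 0.127, 0.0], [0.127, -0.992, -0.0], [0.0, 0.0, -1.0]]
ft_force: [0.8, 0.5, -2.5]
grip_width: 0.0165
gripper_force: 48.7
```

jog_arm(hand=[0.005,0.005,0.005,0.005,0.005], travel=[[0,0,0.03],[0,0,0.045],[0,0,0.045],[0,-0.03,0.01],[0,-0.042,0]], yaw=[0,0,0,-0.03,-0.05])

```text
time_s: 21.75
position: [0.4191, -0.0996, 0.2088]
tool_rot: [[0.999, 0.047, 0.002], [0.047, -0.999, -0.001], [0.002, 0.001, -1.0]]
ft_force: [0.5, -0.4, -2.0]
grip_width: 0.0166
gripper_force: 49.2
```

jog_arm(hand=[0.005,0.005,0.005,0.005,0.005], travel=[[0,-0.042,0],[0,-0.042,0],[0,-0.042,0],[0,-0.042,0],[0,0,0]], yaw=[-0.05,-0.05,-0.05,-0.04,0])

```text
time_s: 22.38
position: [0.4186, -0.2693, 0.2073]
tool_rot: [[0.989, -0.146, -0.0], [-0.146, -0.989, -0.0], [-0.0, 0.0, -1.0]]
ft_force: [-0.5, 2.0, -2.4]
grip_width: 0.0166
gripper_force: 49.2
```

jog_arm(hand=[0.005,0.005,0.005,0.005,0.005], travel=[[0,0,0],[0,0,0],[0,0,0],[0,0,0],[0,0,0]], yaw=[0,0,0,0,0])

```text
time_s: 23.0
position: [0.4193, -0.267, 0.2079]
tool_rot: [[0.99, -0.142, 0.0], [-0.142, -0.99, -0.0], [0.0, 0.0, -1.0]]
ft_force: [0.3, 0.2, -2.3]
grip_width: 0.0165
gripper_force: 49.2
```

```bash
python3 - <<'E'
from h import *
st,im=shot('w7'); print(st['position'],st['tool_rot'][:,0],st['ft_force'],st['grip_width'])
E
```

```text
[ 0.4193119  -0.26697155  0.2078609 ] [ 9.89811880e-01 -1.42381321e-01  4.42025593e-05] [ 0.31587988  0.24003903 -2.34699471] 0.016523953056893824
```

View pics/w7.png

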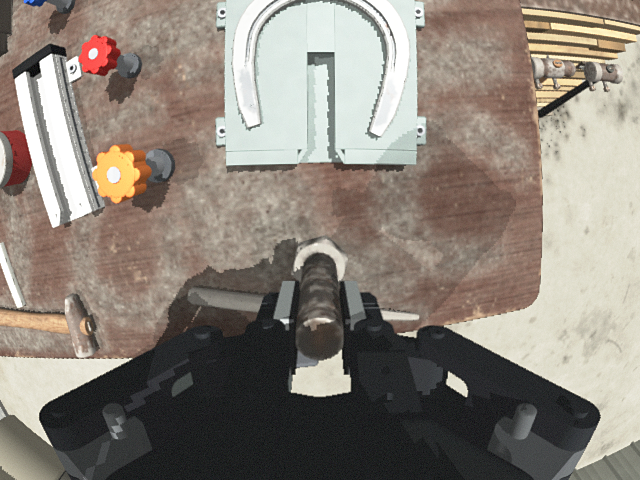

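The view shows the plate's slot end at (307..335,52), its mouth near (302..343,152) and the front top corners at (229,150) and (415,150). The bolt hangs straight in the grip.

```bash
python3 - <<'E'
from h import *
st,im=load('w7'); f=lambda u,v,z=.027:onz('wrist',u,v,z,st)[:2]
g=cv2.cvtColor(im,cv2.COLOR_BGR2GRAY)
for v in(60,80,100,120,135): print(v,list(g[v,300:344:2]))
e=(f(307,52)+f(335,52))/2; m=(f(229,150)+f(415,150))/2; m2=(f(302,152)+f(343,152))/2
print(e,m,m2,np.linalg.norm(f(229,150)-f(415,150)))
for v in(60,100,130): print((f(307,v)+f(334,v))/2, np.linalg.norm(f(307,v)-f(334,v)))
for P in(m,m2): d=e-P; print(np.linalg.norm(d),np.degrees(np.arctan2(d[1],d[0])))
w=f(415,150)-f(229,150); print('normal angle',np.degrees(np.arctan2(w[1],w[0]))+90)
cr=im[0:180,210:430]; cv2.imwrite('pics/c7.png',cv2.resize(cr,(733,600),interpolation=cv2.INTER_CUBIC))
E
```

```text
60 [np.uint8(231), np.uint8(232), np.uint8(232), np.uint8(226), np.uint8(83), np.uint8(88), np.uint8(89), np.uint8(106), np.uint8(129), np.uint8(127), np.uint8(128), np.uint8(129), np.uint8(127), np.uint8(129), np.uint8(132), np.uint8(127), np.uint8(128), np.uint8(149), np.uint8(235), np.uint8(234), np.uint8(232), np.uint8(233)]
80 [np.uint8(228), np.uint8(229), np.uint8(232), np.uint8(222), np.uint8(194), np.uint8(215), np.uint8(210), np.uint8(213), np.uint8(240), np.uint8(236), np.uint8(237), np.uint8(238), np.uint8(239), np.uint8(234), np.uint8(121), np.uint8(127), np.uint8(132), np.uint8(113), np.uint8(235), np.uint8(231), np.uint8(232), np.uint8(232)]
100 [np.uint8(230), np.uint8(231), np.uint8(231), np.uint8(230), np.uint8(193), np.uint8(212), np.uint8(208), np.uint8(209), np.uint8(225), np.uint8(237), np.uint8(236), np.uint8(236), np.uint8(236), np.uint8(240), np.uint8(123), np.uint8(126), np.uint8(127), np.uint8(123), np.uint8(238), np.uint8(234), np.uint8(232), np.uint8(231)]
120 [np.uint8(232), np.uint8(228), np.uint8(230), np.uint8(237), np.uint8(196), np.uint8(205), np.ui
[... 213 characters left out ...]
(233), np.uint8(230)]
135 [np.uint8(230), np.uint8(230), np.uint8(231), np.uint8(235), np.uint8(194), np.uint8(201), np.uint8(201), np.uint8(200), np.uint8(222), np.uint8(231), np.uint8(233), np.uint8(235), np.uint8(234), np.uint8(237), np.uint8(164), np.uint8(124), np.uint8(123), np.uint8(139), np.uint8(240), np.uint8(227), np.uint8(230), np.uint8(232)]
[ 0.55732729 -0.28773219] [ 0.47708454 -0.27710012] [ 0.47394393 -0.27694122] 0.1555923681322076
[ 0.55048745 -0.28632992] 0.021991379433046014
[ 0.51684587 -0.28146688] 0.02194989860919968
[ 0.49215915 -0.27790382] 0.02203109105880319
0.0809440494992667 -7.54766064198164
0.08407871250532536 -7.373892929945173
normal angle -8.149833451231686
```

View pics/c7.png

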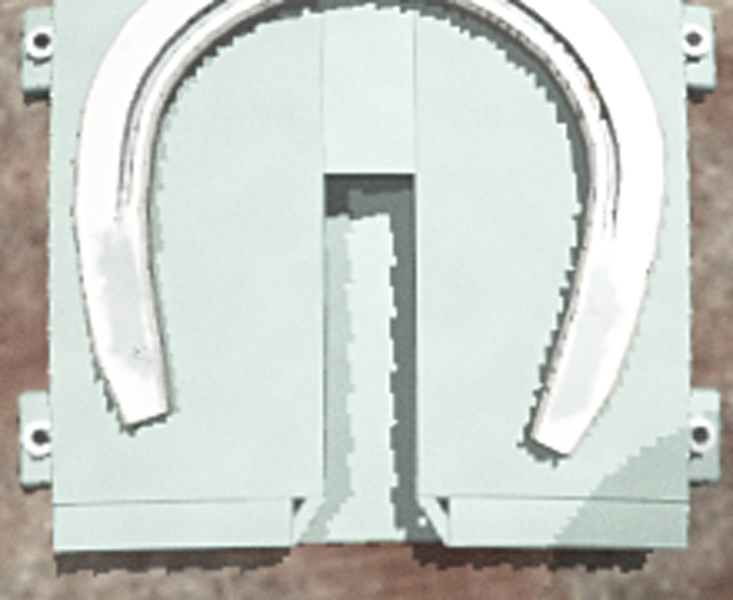

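```bash
python3 - <<'E'
from h import *
st,im=load('w7')
print('bar',onz('wrist',320,300,.01,st),onz('wrist',320,310,.01,st)); print('drop at',proj('wrist',(.434,-.269,.0),st),proj('wrist',(.418,-.267,.0),st))
E
```

```text
bar [ 0.33640635 -0.25508624  0.01      ] [ 0.3257951  -0.25356194  0.01      ]
drop at (np.float64(319.84956047540567), np.float64(195.67343710696636)) (np.float64(320.1797578303859), np.float64(213.04715832353568))
```

jog_arm(hand=[0.005,0.005,0.005,0.005,0.005], travel=[[0.015,-0.0026,0],[0,0,-0.03],[0,0,-0.04],[0,0,-0.02],[0,0,0]], yaw=[0,0,0,0,0])

```text
time_s: 23.68
position: [0.4346, -0.2696, 0.1167]
tool_rot: [[0.99, -0.143, -0.002], [-0.143, -0.99, 0.002], [-0.002, -0.002, -1.0]]
ft_force: [-0.1, 0.0, -1.0]
grip_width: 0.0166
gripper_force: 49.2
```

jog_arm(hand=[0.005,0.005,0.005,0.005,0.005], travel=[[0,0,-0.02],[0,0,-0.015],[0,0,-0.004],[0,0,0],[0,0,0]], yaw=[0,0,0,0,0])

```text
time_s: 24.3
position: [0.4347, -0.2701, 0.0797]
tool_rot: [[0.99, -0.143, 0.001], [-0.143, -0.99, -0.001], [0.001, 0.001, -1.0]]
ft_force: [0.2, -0.5, -3.1]
grip_width: 0.0167
gripper_force: 49.3
```

```bash
python3 - <<'E'
from h import *
st,im=shot('w8'); print(st['position'],st['tool_rot'][:,0],st['ft_force'])
cv2.imwrite('pics/c8.png',im[60:400,120:520])
E
```

```text
[ 0.43469054 -0.27006263  0.07966026] [ 0.98977833 -0.14260848  0.00129736] [ 0.20964867 -0.48034138 -3.11876876]
```

View pics/c8.png

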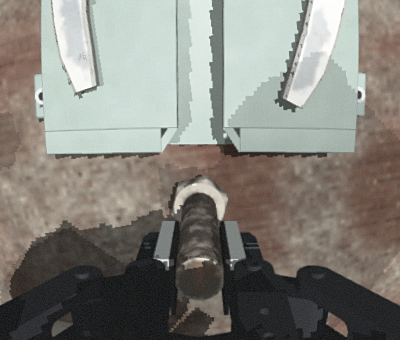

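The crop shows the slot centred at u=200 and the bolt head at u=201, so they are aligned. Now I run it in.

jog_arm(hand=[0.005,0.005,0.005,0.005,0.005], travel=[[0.0119,-0.0017,-0.001],[0.0119,-0.0017,0],[0.0119,-0.0017,0],[0.0119,-0.0017,0],[0.0119,-0.0017,0]], yaw=[0,0,0,0,0])

```text
time_s: 24.98
position: [0.4947, -0.2783, 0.0777]
tool_rot: [[0.99, -0.143, -0.0], [-0.143, -0.99, 0.0], [-0.0, -0.0, -1.0]]
ft_force: [-0.5, 0.8, -2.6]
grip_width: 0.0166
gripper_force: 49.3
```

jog_arm(hand=[0.005,0.005,0.005,0.005,0.005], travel=[[0.0119,-0.0017,0],[0.0119,-0.0017,0],[0.0119,-0.0017,0],[0.009,-0.0013,0],[0.003,-0.0004,0]], yaw=[0,0,0,0,0])

```text
time_s: 25.6
position: [0.5419, -0.2851, 0.0777]
tool_rot: [[0.99, -0.143, -0.0], [-0.143, -0.99, 0.0], [-0.0, -0.0, -1.0]]
ft_force: [0.6, 0.2, -1.9]
grip_width: 0.0164
gripper_force: 49.3
```

jog_arm(hand=[0.005,0.005,0.005,0.005,0.005], travel=[[0.002,-0.0003,0],[0.002,-0.0003,0],[0,0,0],[0,0,0],[0,0,0]], yaw=[0,0,0,0,0])

```text
time_s: 26.22
position: [0.5454, -0.2856, 0.0779]
tool_rot: [[0.99, -0.143, -0.0], [-0.143, -0.99, 0.0], [-0.0, -0.0, -1.0]]
ft_force: [-0.4, -0.7, -2.5]
grip_width: 0.0164
gripper_force: 49.3
```

jog_arm(hand=[0.005,0.005,0.005,0.005,0.005], travel=[[0.001,0,0],[0.001,-0.0003,0],[0.001,0,0],[0,0,0],[0,0,0]], yaw=[0,0,0,0,0])

```text
time_s: 26.85
position: [0.5484, -0.2859, 0.0778]
tool_rot: [[0.99, -0.143, -0.0], [-0.143, -0.99, 0.0], [-0.0, -0.0, -1.0]]
ft_force: [0.7, 0.3, -2.9]
grip_width: 0.017
gripper_force: 49.3
```

jog_arm(hand=[0.005,0.005,0.005,0.005,0.005], travel=[[0.001,0,0],[0.001,-0.0003,0],[0,0,0],[0,0,0],[0,0,0]], yaw=[0,0,0,0,0])

```text
time_s: 27.48
position: [0.5504, -0.2862, 0.0778]
tool_rot: [[0.99, -0.143, -0.0], [-0.143, -0.99, 0.0], [-0.0, -0.0, -1.0]]
ft_force: [0.2, 0.9, -2.2]
grip_width: 0.0164
gripper_force: 49.3
```

jog_arm(hand=[0.005,0.005,0.005,0.005,0.005], travel=[[0.001,0,0],[0.001,-0.0003,0],[0.001,0,0],[0,0,0],[0,0,0]], yaw=[0,0,0,0,0])

```text
time_s: 28.1
position: [0.5519, -0.2864, 0.0778]
tool_rot: [[0.99, -0.143, -0.004], [-0.143, -0.99, 0.001], [-0.004, -0.0, -1.0]]
ft_force: [-9.4, 0.6, 2.9]
grip_width: 0.0166
gripper_force: 49.7
```

There is contact at the slot end (-9.4 N). I back off a touch, lower to the floor and release.

jog_arm(hand=[0.005,0.005,0.005,0.005,0.005], travel=[[-0.0015,0.0002,0],[0,0,-0.001],[0,0,-0.0005],[0,0,0],[0,0,0]], yaw=[0,0,0,0,0])

```text
time_s: 28.72
position: [0.5513, -0.2862, 0.0763]
tool_rot: [[0.99, -0.143, -0.002], [-0.143, -0.99, 0.001], [-0.002, -0.0, -1.0]]
ft_force: [-5.5, 0.4, 1.2]
grip_width: 0.0163
gripper_force: 49.7
```

jog_arm(hand=[0.04,0.04,0.04,0.04,0.04], travel=[[0,0,0],[0,0,0],[0,0,0],[0,0,0.015],[0,0,0.02]], yaw=[0,0,0,0,0])

```text
time_s: 29.35
position: [0.552, -0.2864, 0.1124]
tool_rot: [[0.99, -0.143, 0.0], [-0.143, -0.99, 0.0], [0.0, -0.0, -1.0]]
ft_force: [0.2, -0.1, -0.2]
grip_width: 0.0397
gripper_force: 0.0
```

jog_arm(hand=[0.04,0.04,0.04,0.04,0.04], travel=[[0,0,0.035],[0,0,0.035],[-0.01,0.02,0],[0,0,0],[0,0,0]], yaw=[0,0,0,0,0])

```text
time_s: 29.98
position: [0.5422, -0.2668, 0.1816]
tool_rot: [[0.99, -0.143, 0.0], [-0.143, -0.99, -0.0], [0.0, 0.0, -1.0]]
ft_force: [0.3, -1.0, 0.1]
grip_width: 0.0402
gripper_force: 0.0
```

```bash
python3 - <<'E'
from h import *
st,im=shot('w9'); print(st['position'],st['tool_rot'][:,0],st['ft_force'],proj('wrist',(.5484,-.2864,.09),st),proj('wrist',(.5484,-.2864,.027),st))
cv2.imwrite('pics/c9.png',im[60:460,120:520])
E
```

```text
[ 0.5421752  -0.26679101  0.18162817] [ 9.89753398e-01 -1.42786616e-01  4.39556932e-04] [ 0.31425042 -0.99279241  0.08691081] (np.float64(350.55712921094204), np.float64(234.26642631271872)) (np.float64(343.93252077767795), np.float64(213.70194483708565))
```

View pics/c9.png

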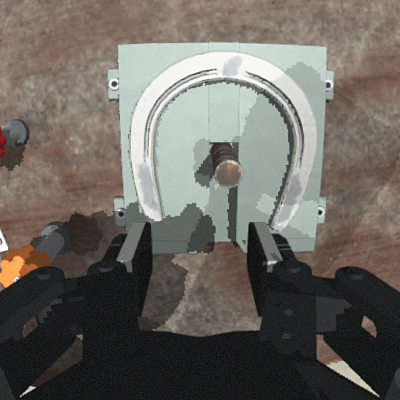

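The crop shows the bolt upright at the slot end: its top is at full-image (349,232) against a predicted (351,234). I go back to the tray for the stud.

jog_arm(hand=[0.06,0.06,0.06,0.06,0.06], travel=[[-0.0043,0.0505,0],[-0.0043,0.0505,0],[-0.0043,0.0505,0],[-0.0043,0.0505,0],[-0.0043,0.0505,0]], yaw=[0.027,0.027,0.027,0.027,0.027])

```text
time_s: 30.65
position: [0.5206, -0.0128, 0.1812]
tool_rot: [[1.0, -0.008, -0.0], [-0.008, -1.0, 0.0], [-0.0, -0.0, -1.0]]
ft_force: [0.4, -0.2, 0.3]
grip_width: 0.0603
gripper_force: 0.0
```

jog_arm(hand=[0.06,0.06,0.06,0.06,0.06], travel=[[-0.0043,0.0505,0],[-0.0043,0.0505,0],[-0.0043,0.0505,0],[-0.0043,0.0505,0],[-0.0043,0.0505,0]], yaw=[0.027,0.027,0.027,0.027,0.027])

```text
time_s: 31.28
position: [0.4993, 0.2401, 0.1812]
tool_rot: [[0.992, 0.127, -0.0], [0.127, -0.992, -0.0], [-0.0, 0.0, -1.0]]
ft_force: [0.7, -0.4, 0.4]
grip_width: 0.0603
gripper_force: 0.0
```

jog_arm(hand=[0.06,0.06,0.06,0.06,0.06], travel=[[0,0,0],[0,0,0],[0,0,-0.03],[0,0,0],[0,0,0]], yaw=[0,0,0,0,0])

```text
time_s: 31.9
position: [0.4997, 0.2379, 0.1522]
tool_rot: [[0.992, 0.125, 0.001], [0.125, -0.992, 0.0], [0.001, 0.0, -1.0]]
ft_force: [0.2, 0.9, 0.4]
grip_width: 0.0599
gripper_force: 0.0
```

```bash
python3 - <<'E'
from h import *
st,im=shot('w10'); print(st['position'],st['tool_rot'][:,0],st['grip_width'],proj('wrist',(.4991,.2382,.091),st))
hsv=cv2.cvtColor(im,cv2.COLOR_BGR2HSV); cap=((hsv[...,1]<60)&(hsv[...,2]>110)).astype(np.uint8)
n,l,s,c=cv2.connectedComponentsWithStats(cap[:330])
for i in range(1,n):
    if 100<s[i,4]<4000 and 280<c[i,0]<360 and c[i,1]>220: print('cap',s[i],c[i],onz('wrist',*c[i],.0905,st).round(4))
E
```

```text
[0.49966536 0.23790414 0.15218106] [9.92138377e-01 1.25142218e-01 9.30776753e-04] 0.059868731655022586 (np.float64(319.7894248944667), np.float64(266.12249043462504))
cap [309 256  22  22 372] [319.15053763 266.57526882] [0.4986 0.2385 0.0905]
cap [ 279  292   72   38 1855] [312.53477089 312.99622642] [0.4705 0.2387 0.0905]
```

The knob's cap is where I left it (0.4986, 0.2385). I descend and grip.

jog_arm(hand=[0.06,0.06,0.06,0.06,0.03], travel=[[-0.0005,0,-0.035],[0,0,-0.033],[0,0,-0.0085],[0,0,0],[0,0,0]], yaw=[0,0,0,0,0], grip_force=40)

```text
time_s: 32.58
position: [0.4992, 0.2388, 0.0763]
tool_rot: [[0.992, 0.126, 0.003], [0.126, -0.992, 0.001], [0.003, -0.0, -1.0]]
ft_force: [-0.3, 0.4, 0.5]
grip_width: 0.0427
gripper_force: 0.0
```

jog_arm(hand=[0.03,0.03,0.03,0.03,0.03], travel=[[0,0,0],[0,0,0],[0,0,0],[0,0,0.01],[0,0,0.02]], yaw=[0,0,0,0,0])

```text
time_s: 33.2
position: [0.498, 0.2386, 0.1051]
tool_rot: [[0.992, 0.126, -0.002], [0.126, -0.992, -0.0], [-0.002, 0.0, -1.0]]
ft_force: [0.3, -0.3, -1.4]
grip_width: 0.0356
gripper_force: 40.2
```

jog_arm(hand=[0.03,0.03,0.03,0.03,0.03], travel=[[0,0,0.04],[0,0,0.035],[-0.007,-0.0225,0],[-0.0134,-0.0442,0],[-0.0134,-0.0442,0]], yaw=[0,0,0,0,0])

```text
time_s: 33.83
position: [0.464, 0.1268, 0.1804]
tool_rot: [[0.992, 0.127, 0.001], [0.127, -0.992, -0.0], [0.001, 0.0, -1.0]]
ft_force: [1.0, 0.6, -2.0]
grip_width: 0.0358
gripper_force: 40.4
```

jog_arm(hand=[0.03,0.03,0.03,0.03,0.03], travel=[[-0.0134,-0.0442,0],[-0.0134,-0.0442,0],[-0.0134,-0.0442,0],[-0.007,-0.022,0],[0,0,0]], yaw=[0,0,0,0,0])

```text
time_s: 34.45
position: [0.4172, -0.0278, 0.1804]
tool_rot: [[0.992, 0.124, 0.001], [0.124, -0.992, -0.0], [0.001, 0.0, -1.0]]
ft_force: [-0.1, 0.3, -2.9]
grip_width: 0.0357
gripper_force: 40.4
```

jog_arm(hand=[0.03,0.03,0.03,0.03,0.03], travel=[[0,0,0],[0,0,-0.04],[0,0,-0.04],[0,0,-0.01],[0,0,0]], yaw=[0,0,0,0,0])

```text
time_s: 35.08
position: [0.4178, -0.0264, 0.0901]
tool_rot: [[0.992, 0.127, -0.0], [0.127, -0.992, 0.0], [-0.0, -0.0, -1.0]]
ft_force: [-0.8, 0.1, -1.4]
grip_width: 0.036
gripper_force: 40.5
```

```bash
python3 - <<'E'
from h import *
st,im=shot('w11'); print(st['position'],st['tool_rot'][:,0],st['ft_force'],st['grip_width'])
cv2.imwrite('pics/c11.png',im[60:400,120:520])
E
```

```text
[ 0.41783855 -0.02643797  0.09014292] [ 9.91854129e-01  1.27378748e-01 -2.04600963e-04] [-0.82748036  0.11823678 -1.41282909] 0.03601247275783645
```

View pics/c11.png

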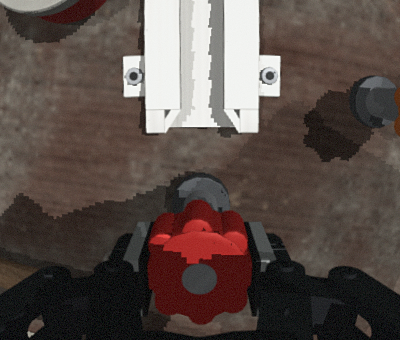

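The crop shows the rail slot centre at u≈201 and the stud's foot at u≈199, so they line up. I lower it and slide it in.

jog_arm(hand=[0.03,0.03,0.03,0.03,0.03], travel=[[0,-0.0006,-0.008],[0,0,-0.0038],[0,0,0],[0,0,0],[0,0,0]], yaw=[0,0,0,0,0])

```text
time_s: 35.75
position: [0.4175, -0.0275, 0.0782]
tool_rot: [[0.992, 0.126, 0.0], [0.126, -0.992, -0.0], [0.0, 0.0, -1.0]]
ft_force: [-0.1, -0.1, -1.3]
grip_width: 0.0361
gripper_force: 40.5
```

jog_arm(hand=[0.03,0.03,0.03,0.03,0.03], travel=[[0.008,0.001,0],[0.008,0.001,0],[0.008,0.001,0],[0.008,0.001,0],[0.008,0.001,0]], yaw=[0,0,0,0,0])

```text
time_s: 36.38
position: [0.4581, -0.0223, 0.078]
tool_rot: [[0.992, 0.127, -0.0], [0.127, -0.992, 0.0], [-0.0, -0.0, -1.0]]
ft_force: [-0.3, -0.1, -0.7]
grip_width: 0.0361
gripper_force: 40.5
```

jog_arm(hand=[0.03,0.03,0.03,0.03,0.03], travel=[[0.012,0.0016,0],[0.012,0.0016,0],[0.012,0.0016,0],[0.012,0.0016,0],[0.012,0.0016,0]], yaw=[0,0,0,0,0])

```text
time_s: 37.0
position: [0.5183, -0.0143, 0.078]
tool_rot: [[0.992, 0.126, -0.0], [0.126, -0.992, 0.0], [-0.0, -0.0, -1.0]]
ft_force: [-0.6, -0.5, -2.0]
grip_width: 0.0358
gripper_force: 40.5
```

jog_arm(hand=[0.03,0.03,0.03,0.03,0.03], travel=[[0.012,0.0016,0],[0.012,0.0016,0],[0.0015,0,0],[0,0,-0.0015],[0,0,-0.0005]], yaw=[0,0,0,0,0])

```text
time_s: 37.62
position: [0.5431, -0.0113, 0.0768]
tool_rot: [[0.992, 0.126, 0.001], [0.126, -0.992, -0.0], [0.001, 0.0, -1.0]]
ft_force: [-0.5, 1.2, 8.8]
grip_width: 0.0359
gripper_force: 41.3
```

jog_arm(hand=[0.06,0.06,0.06,0.06,0.06], travel=[[0,0,0],[0,0,0],[0,0,0.013],[0,0,0.045],[0,0,0.045]], yaw=[0,0,0,0,0])

```text
time_s: 38.25
position: [0.5428, -0.0112, 0.181]
tool_rot: [[0.992, 0.126, -0.0], [0.126, -0.992, 0.0], [-0.0, -0.0, -1.0]]
ft_force: [0.1, -0.2, 0.2]
grip_width: 0.0602
gripper_force: 0.0
```

jog_arm(hand=[0.05,0.05,0.05,0.05,0.05], travel=[[0.0054,0.0503,0],[0.0054,0.0503,0],[0.0054,0.0503,0],[0.0054,0.0503,0],[0.0054,0.0503,0]], yaw=[0,0,0,0,0])

```text
time_s: 38.88
position: [0.5699, 0.2419, 0.1801]
tool_rot: [[0.992, 0.126, 0.001], [0.126, -0.992, 0.0], [0.001, -0.0, -1.0]]
ft_force: [0.1, 0.0, -0.1]
grip_width: 0.0495
gripper_force: 0.0
```

jog_arm(hand=[0.048,0.048,0.048,0.048,0.048], travel=[[0,0,0],[0,0,0],[0,0,-0.03],[0,0,0],[0,0,0]], yaw=[0,0,0,0,0])

```text
time_s: 39.5
position: [0.5705, 0.2395, 0.1502]
tool_rot: [[0.992, 0.125, 0.001], [0.125, -0.992, 0.0], [0.001, 0.0, -1.0]]
ft_force: [-0.1, -0.4, 0.4]
grip_width: 0.0479
gripper_force: 0.0
```

```bash
python3 - <<'E'
from h import *
st,im=shot('w12'); print(st['position'],st['tool_rot'][:,0],st['grip_width'],proj('wrist',(.570,.240,.0905),st))
hsv=cv2.cvtColor(im,cv2.COLOR_BGR2HSV)
br=(abs(hsv[...,0].astype(int)-18)<8)&(hsv[...,1]>110)&(hsv[...,2]>90)
n,l,s,c=cv2.connectedComponentsWithStats(br[:330].astype(np.uint8))
for i in range(1,n):
    if s[i,4]>200 : print('brass',s[i],c[i],onz('wrist',s[i,0]+s[i,2]/2,s[i,1]+s[i,3]/2,.085,st).round(4))
red=((hsv[...,0]<6)|(hsv[...,0]>174))&(hsv[...,1]>150)&(hsv[...,2]>120)
n,l,s,c=cv2.connectedComponentsWithStats(red.astype(np.uint8))
for i in range(1,n):
    if s[i,4]>500: print('red',s[i],c[i].round(1),onz('wrist',*c[i],.08,st).round(4))
E
```

```text
[0.5704728  0.23954502 0.15020707] [0.99210536 0.12540116 0.00122417] 0.047863713340987685 (np.float64(319.5161568973569), np.float64(266.879511686356))
brass [291 228  55  62 756] [317.73941799 249.78306878] [0.5725 0.2409 0.085 ]
red [ 602  296   38   58 1541] [621.4 324.2] [ 0.5426 -0.006   0.08  ]
```

View pics/w12.png

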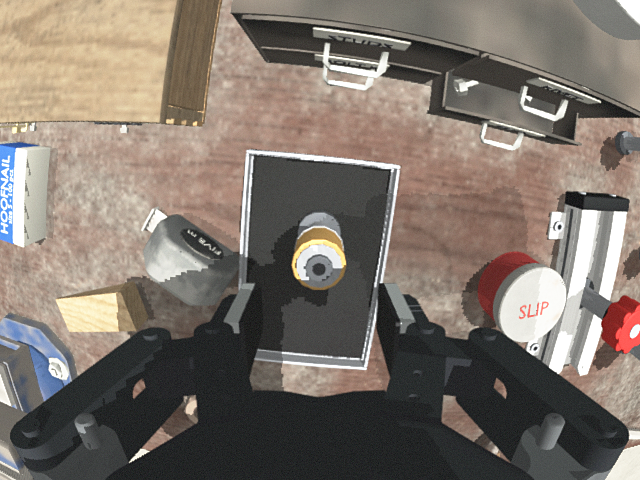

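The stop is under the gripper with its top at (319,267), as predicted. The knob stands in the rail at (625,325).

jog_arm(hand=[0.045,0.045,0.045,0.045,0.02], travel=[[-0.0005,0.0003,-0.035],[0,0,-0.035],[0,0,-0.0135],[0,0,0],[0,0,0]], yaw=[0,0,0,0,0])

```text
time_s: 40.17
position: [0.5704, 0.2406, 0.0672]
tool_rot: [[0.992, 0.126, 0.003], [0.126, -0.992, 0.0], [0.003, 0.0, -1.0]]
ft_force: [-0.3, -1.4, 2.6]
grip_width: 0.0295
gripper_force: 39.5
```

jog_arm(hand=[0.02,0.02,0.02,0.02,0.02], travel=[[0,0,0],[0,0,0],[0,0,0],[0,0,0.01],[0,0,0.02]], yaw=[0,0,0,0,0])

```text
time_s: 40.8
position: [0.5689, 0.2405, 0.0956]
tool_rot: [[0.992, 0.126, -0.002], [0.126, -0.992, -0.0], [-0.002, -0.0, -1.0]]
ft_force: [0.9, 0.4, -1.9]
grip_width: 0.0289
gripper_force: 39.6
```

jog_arm(hand=[0.02,0.02,0.02,0.02,0.02], travel=[[0,0,0.04],[0,0,0.042],[-0.013,-0.022,0],[-0.026,-0.0446,0],[-0.026,-0.0446,0]], yaw=[0,0,0,0,0])

```text
time_s: 41.42
position: [0.5034, 0.1284, 0.1779]
tool_rot: [[0.992, 0.127, 0.0], [0.127, -0.992, -0.0], [0.0, 0.0, -1.0]]
ft_force: [1.1, -1.0, -1.8]
grip_width: 0.0288
gripper_force: 39.9
```

jog_arm(hand=[0.02,0.02,0.02,0.02,0.02], travel=[[-0.026,-0.0446,0],[-0.026,-0.0446,0],[-0.026,-0.0446,0],[-0.013,-0.0225,0],[0,0,0]], yaw=[0,0,0,0,0])

```text
time_s: 42.05
position: [0.4128, -0.028, 0.1781]
tool_rot: [[0.992, 0.124, 0.0], [0.124, -0.992, -0.0], [0.0, 0.0, -1.0]]
ft_force: [0.6, -1.0, -1.8]
grip_width: 0.0293
gripper_force: 40.0
```

jog_arm(hand=[0.02,0.02,0.02,0.02,0.02], travel=[[0,0,0],[0,0,-0.04],[0,0,-0.04],[0,0,-0.01],[0,0,0]], yaw=[0,0,0,0,0])

```text
time_s: 42.68
position: [0.4139, -0.0266, 0.0878]
tool_rot: [[0.992, 0.127, -0.0], [0.127, -0.992, 0.0], [-0.0, -0.0, -1.0]]
ft_force: [-0.4, 0.8, -1.9]
grip_width: 0.0292
gripper_force: 40.0
```

jog_arm(hand=[0.02,0.02,0.02,0.02,0.02], travel=[[0,-0.001,-0.012],[0,0,-0.006],[0,0,0],[0,0,0],[0,0,0]], yaw=[0,0,0,0,0])

```text
time_s: 43.3
position: [0.4136, -0.028, 0.0697]
tool_rot: [[0.992, 0.126, 0.0], [0.126, -0.992, -0.0], [0.0, 0.0, -1.0]]
ft_force: [0.2, -0.1, -2.3]
grip_width: 0.0289
gripper_force: 40.0
```

jog_arm(hand=[0.02,0.02,0.02,0.02,0.02], travel=[[0.008,0.001,0],[0.008,0.001,0],[0.008,0.001,0],[0.008,0.001,0],[0.008,0.001,0]], yaw=[0,0,0,0,0])

```text
time_s: 43.92
position: [0.4541, -0.0228, 0.0695]
tool_rot: [[0.992, 0.127, -0.0], [0.127, -0.992, 0.0], [-0.0, -0.0, -1.0]]
ft_force: [-0.5, 0.2, -2.0]
grip_width: 0.0291
gripper_force: 40.0
```

jog_arm(hand=[0.02,0.02,0.02,0.02,0.02], travel=[[0.0117,0.0015,0],[0.0117,0.0015,0],[0.0117,0.0015,0],[0,0,-0.0015],[0,0,-0.001]], yaw=[0,0,0,0,0])

```text
time_s: 44.55
position: [0.4891, -0.0185, 0.0676]
tool_rot: [[0.992, 0.126, 0.002], [0.126, -0.992, -0.0], [0.002, 0.0, -1.0]]
ft_force: [-0.5, 1.2, 12.0]
grip_width: 0.0289
gripper_force: 41.3
```

jog_arm(hand=[0.05,0.05,0.05,0.05,0.05], travel=[[0,0,0],[0,0,0],[0,0,0.02],[0,0,0.045],[0,0,0.045]], yaw=[0,0,0,0,0])

```text
time_s: 45.18
position: [0.4881, -0.0184, 0.1781]
tool_rot: [[0.992, 0.126, -0.001], [0.126, -0.992, 0.0], [-0.001, -0.0, -1.0]]
ft_force: [1.4, -0.4, 0.1]
grip_width: 0.0499
gripper_force: 0.0
```

jog_arm(hand=[0.065,0.065,0.065,0.065,0.065], travel=[[0.005,-0.0025,0.045],[0.004,-0.0025,0.045],[0,0,0],[0,0,0],[0,0,0]], yaw=[0,0,0.022,0,0])

```text
time_s: 45.8
position: [0.497, -0.0233, 0.2657]
tool_rot: [[0.989, 0.148, -0.003], [0.148, -0.989, 0.001], [-0.003, -0.001, -1.0]]
ft_force: [0.6, -0.4, -0.6]
grip_width: 0.0652
gripper_force: 0.0
```

```bash
python3 - <<'E'
from h import *
st,im=shot('w13'); print(st['position'],st['tool_rot'][:,0],st['ft_force'])
hsv=cv2.cvtColor(im,cv2.COLOR_BGR2HSV)
red=((hsv[...,0]<6)|(hsv[...,0]>174))&(hsv[...,1]>150)&(hsv[...,2]>120)
n,l,s,c=cv2.connectedComponentsWithStats(red.astype(np.uint8))
for i in range(1,n):
    if s[i,4]>300: print('red',s[i],c[i].round(1),onz('wrist',*c[i],.085,st).round(4))
br=(abs(hsv[...,0].astype(int)-18)<8)&(hsv[...,1]>110)
br[:, :280]=0;br[:,345:]=0;br[:190]=0;br[260:]=0
ys,xs=np.nonzero(br); print('brass',xs.min(),xs.max(),ys.min(),ys.max(),onz('wrist',(xs.min()+xs.max())/2,(ys.min()+ys.max())/2,.085,st))
s1,_=load('w1'); print('before',onz('wrist',311.5,224.5,.085,s1))
E
```

```text
[ 0.49703553 -0.0233249   0.26573384] [ 0.98899302  0.14794067 -0.00252161] [ 0.56902596 -0.35113026 -0.58790391]
red [413 108  35  37 694] [430.2 126.9] [ 0.5884 -0.1027  0.085 ]
red [ 288  137   53   52 1584] [314.  162.4] [ 0.5423 -0.0112  0.085 ]
brass 297 330 206 244 [ 0.48978847 -0.01842237  0.085     ]
before [ 0.49091817 -0.01711971  0.085     ]
```

View pics/w13.png

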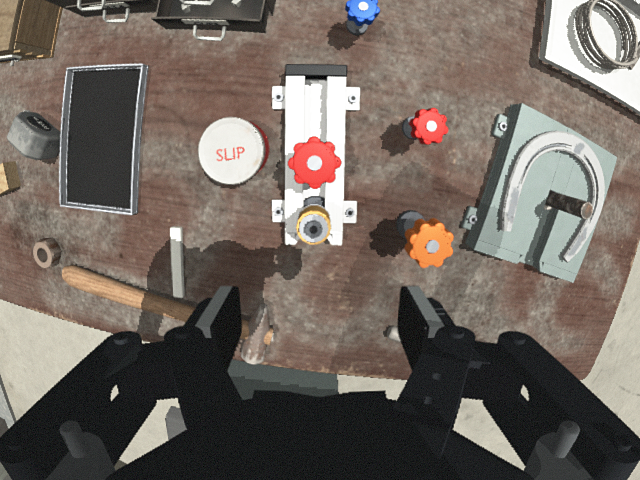

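The final view shows the stud at (314,162) and the stop at (313,228), each within 2 mm of its start. The bolt stands at the slot end near (570,205), and the tin and tape have not moved. I hand the job in.

```bash
python3 -c "
from rig import env
print(env.close_job())"
```

```text
the job is handed in; nothing more can be done
None
```

The job is handed in at about 46 s: the bolt stands at the end of the drilling plate's slot, the stud and the stop are back in the rail within 2 mm of their starts by camera, and the tin and tape look unmoved (no verdict was returned).

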